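# Zero the portion scale under the spice jar with the reset stylus

## Task

Set the spice jar down gently, upright, on the steel pan of the portion scale so that its whole foot is on the pan. With the jar standing there on its own, take the stylus from its rest and use its thin tip to push in the recessed zero button in the front of the scale, all the way, for half a second, so that later the scale shows how much spice has been used. Then lay the stylus back in both forks of its rest and leave the jar on the pan; do not knock over the grinder or the cheese shaker.

Things in the scene. Friction and masses are not known exactly. Their poses are not given: they have to be found in the camera images.
- spice_jar: Spice jar, loose: round, dark cap and printed label, 41 mm diameter, 105 mm high, about 0.11 kg; straight sides. Between the cheese shaker (shorter, pale top) and the grinder (taller) in height; the three change places from start to start. Behind them stands a fixed light panel, 180 mm high. Origin: centre of its underside; z is up its axis.
- scale: Portion scale, fixed: white box 170 x 170 mm, 60 mm high, under a square 130 mm steel pan (top at 72 mm). Its front face, turned roughly to the robot, has a dark display left of the middle (seen from the front) and one round recess right of it. Origin: on the worktop under the pan's centre; x level from front to back, y to the left seen from the front, z up. Front face at x = -85 mm.
- pan_centre (a point): Centre of the steel pan's top face, 72 mm above the worktop; axes as the scale's.
- recess_mouth (a point): Centre of the mouth of the round recess in the scale's front face: x = -85, y = -45, z = 36 mm in the scale's frame. The hole is 16 mm in diameter and runs level along the scale's +x. The grey button, 14 mm in diameter, lies 8 mm behind the face. Axes as the scale's.
- zero_button (a joint): Travel of the zero button along the scale's +x: 0 m out, 0.006 m at its stop; springs back when let go. It counts as pushed all the way in beyond 0.0045 m. Spring: 0.65 N to start, about 4.6 N at the stop.
- stylus: Reset stylus, loose, lying level in its rest: round black handle 18 mm in diameter, 120 mm long, with thin steel bands, then a cone and a steel pin 8 mm in diameter with a round end; 165 mm overall, 0.07 kg. Origin: middle of the handle, on the axis; x points along the axis to the pin's end. Handle from x = -60 to +60 mm, pin from +70 to +105 mm.
- stylus_tip (a point): End of the stylus's pin, 105 mm from its origin along its x.
- rest: Stylus rest, fixed: dark steel base plate 100 x 60 mm, 6 mm thick, with two upright V forks 8 mm thick, centred at x = -38 and +38 mm, about 60 mm high and 54 mm wide over the tips; between them 68 mm are free down to the plate. Origin: on the worktop under its middle; x along the stylus (at the start its pin points to +x), z up.
- rest_axis (a point): Where the middle of the stylus's handle lies when it rests in both forks: 50 mm above the worktop, over the rest's origin; axes as the rest's.
- grinder: Pepper grinder, loose, 44 mm diameter, 124 mm high, black collar and grey cap; leave it standing. Origin: centre of its underside.
- shaker: Cheese shaker, loose, 44 mm diameter, 90 mm high, waisted clear jar with a light grey domed perforated top; leave it standing. Origin: centre of its underside.

How it is judged:
By the outcome, as a careful person would: the job done as asked, in the order asked, and still so for the second after the job is handed in, with the robot touching nothing.
It also fails if it takes over 72 s, if anything falls off the work surface, if the arm or the gripper's body presses on something with over 40 N, if the wrist force passes 120 N, or if a joint passes its speed limit or range.

## Robot

A 7-joint arm with a two-finger parallel gripper is mounted at the origin on a cart in front of the work surface, level with it; the furniture and walls round the work are solid. World frame = base frame: x ahead of the robot, y to its left, z up, the work surface at z = 0. Lengths are in mm, angles in rad, forces in N, time in s.
With the tool pointing down it reaches from about 375 to 925 mm from the base axis. Payload 3.1 kg.
Tool frame: the origin (TCP) lies at the very end of the fingers, on their centre line; the grasp point (between the pads) lies 19 mm behind it (r.grasp_offset is the distance from the TCP to the grasp point, in mm); z points along the fingers, y is the line along which they close (so a half turn about z gives the same grasp; the last joint's range is limited). The gripper opens to 85 mm and grips with 20 to 120 N. Pads are 22 mm wide; open, the fingers measure 114 mm over their backs; the gripper's body (76 mm by 85 mm) begins 54 mm behind the grasp point. The pads swing forward as they close: fully open they stand 13 mm farther back than shut.
Start: joints at [-1.374, 0.383, 0.044, 1.598, -0.018, 1.161, -0.05], TCP at [188.834, 621.968, 231.269] pointing down, gripper open.
Joint ranges: [-2.61, 2.61], [-0.41, 2.15], [-1.48, 1.57], [0, 2.5], [-1.57, 4.71], [0.05, 1.97], [-2.85, 2.85]. Speed limits (rad/s): [2.79, 2.79, 3.14, 3.14, 3.14, 3.14, 3.14].

## Interface

Orientations are given as a unit quaternion [w, x, y, z].
In Python, from plant import r gives the robot as it stands.
- The arm moves only by the tool nudge_tcp, called after "Request:" in YAML: its name, and indented under it one key for each argument. Schema: {"type":"object","properties":{"segments":{"type":"object","properties":{"jaw":{"type":"array","items":{"type":"number"},"minItems":1,"maxItems":12},"x":{"type":"array","items":{"type":"number"},"minItems":1,"maxItems":12},"y":{"type":"array","items":{"type":"number"},"minItems":1,"maxItems":12},"z":{"type":"array","items":{"type":"number"},"minItems":1,"maxItems":12},"rz":{"type":"array","items":{"type":"number"},"minItems":1,"maxItems":12}},"additionalProperties":false,"required":["jaw","x","y","z","rz"]},"grip_force":{"type":"number"},"only":{"type":"string"},"quiet":{"type":"boolean"},"lines":{"type":"string"}},"required":["segments"],"additionalProperties":false}. segments is an object with one list for each field, all of the same length, 1 to 12, a row being the entries at one place: jaw (the finger opening in mm), x, y, z (the shift in mm), rz (a turn about the tool's z in rad); each row is the pose to reach, as a shift and turn from the pose commanded when the call began, along the tool's axes at that moment; what a row does not reach only later rows make up. A row lasts 1/10 s, in which the tool goes at most 50 mm and 0.15 rad, less where a joint would pass 70% of its speed; a pose out of reach is approached as far as the arm can. The fingers move at their own pace and stop on an object; grip_force is the grip in N (left out, the last holds). Time passes only in rows, so rows that do not move let the fingers close. The tool returns the time, the measured TCP pose, the force, the opening and the grip force at its end. only (a regular expression) keeps the lines of the reply that match it, lines (a string "A,B") keeps lines A to B, and quiet returns only ok. Input that does not fit is refused with a message, and nothing moves.
- r.state(): the state, without advancing time (a new reading comes with each control period).
- r.capture(name): name is "side" or "top" or "wrist"; returns the picture (384x512x3 uint8, red, green, blue); there is no depth.
- r.camera_model(name): a dict with "fx", "fy", "cx", "cy" (pixels), "pose" (4x4, takes a point from camera to world coordinates); the wrist camera has in their place "hand_eye" (4x4, takes a point from camera to tool coordinates, whose origin is the TCP and whose axes are the flange's). Camera axes: x right, y up, looking along -z (the intrinsics and any distortion apply to the point x, -y, -z); pixel columns grow to the right and rows downward; lengths in mm; the calibration is good to about 2 mm. A picture is of the moment at which its call begins: read the wrist's pose just before it. camera_model takes no time and is no camera call.
- r.job_done(): hands the job in; it is judged then, once.
The state is a dict: "time_s": time; "q": joint angles; "joint_velocities": joint speeds; "joint_efforts": joint torques, N m; "tcp_pos": TCP position; "tool_rot": TCP orientation; "ft_force": force on the tool from outside, world axes, zero at the start; "torque": the same for the moment, N m; "gripper_width": finger opening in mm; "finger_force": force on a finger pad.
Only numpy, scipy, OpenCV 4.12 (cv2) and the standard library are available. Lean on these libraries where they do the work, as an engineer would, in place of code of your own. Each camera call takes 0.05 s, during which the arm holds its last target. There are 200 camera calls.

## Working session

There is one attempt and no reset: what is moved stays moved. The work goes in short steps, Python scripts to look and compute and a tool call to move; the robot and the scene stay as the last step left them, time stands still between calls to the robot, and variables do not carry over. Pictures are saved under pics/ and viewed, at most 10 in all, crops included, and the job is handed in when it is done.

```bash
ls; mkdir -p pics
```

Run:
```python
from plant import r
import cv2,numpy as np
for n in("side","top"):
    im=r.capture(n); cv2.imwrite(f"pics/{n}0.png",im[:,:,::-1])
    m=r.camera_model(n); print(n,{k:(np.round(v,3).tolist()) for k,v in m.items()})
m=r.camera_model("wrist");print({k:(np.round(v,3).tolist()) for k,v in m.items()})
s=r.state();print({k:np.round(v,3).tolist() for k,v in s.items()})
```

```text
pics
plant.py
side {'fx': 365.645, 'fy': 365.645, 'cx': 257.319, 'cy': 193.635, 'pose': [[-0.991, -0.047, 0.124, 646.71], [0.132, -0.455, 0.881, 918.534], [0.015, 0.889, 0.457, 580.68], [0.0, 0.0, 0.0, 1.0]]}
top {'fx': 451.6, 'fy': 451.6, 'cx': 260.264, 'cy': 190.837, 'pose': [[0.008, 0.89, -0.456, -255.302], [-1.0, 0.012, 0.006, -67.476], [0.011, 0.456, 0.89, 1562.497], [0.0, 0.0, 0.0, 1.0]]}
{'fx': 279.158, 'fy': 279.158, 'cx': 257.342, 'cy': 194.148, 'hand_eye': [[-0.0, 0.957, 0.291, 74.583], [1.0, 0.0, -0.0, 0.893], [-0.0, 0.291, -0.957, -141.298], [0.0, 0.0, 0.0, 1.0]]}
{'time_s': 0.1, 'q': [-1.374, 0.384, 0.044, 1.599, -0.018, 1.161, -0.05], 'joint_velocities': [0.0, -0.0, 0.0, -0.005, -0.003, -0.0, 0.0], 'joint_efforts': [0.003, -43.473, 1.029, -25.046, 0.011, 0.006, -0.0], 'tcp_pos': [188.594, 621.157, 229.992], 'tool_rot': [-0.0, 0.147, 0.989, -0.001], 'ft_force': [0.231, -1.066, 0.882], 'torque': [-0.056, 0.016, -0.002], 'finger_force': 0.0, 'gripper_width': 85.728}
```
Interesting: the q1 -1.374 yet TCP at y=+622... base rotated sign. OK.

View pics/side0.png

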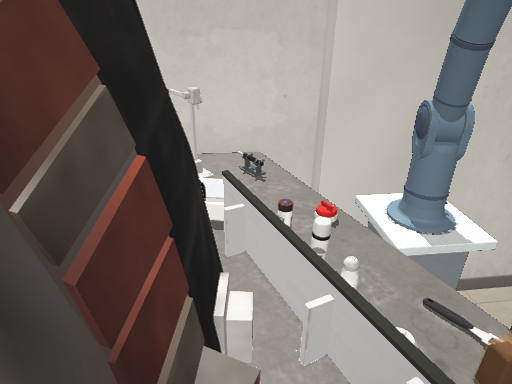

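View pics/top0.png

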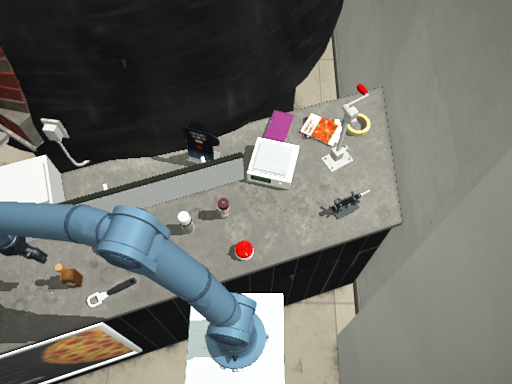

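Run:
```python
import cv2,numpy as np
a=cv2.imread("pics/side0.png");b=cv2.imread("pics/top0.png")
z=lambda i,x,y,w,h,k:cv2.resize(i[y:y+h,x:x+w],None,fx=k,fy=k,interpolation=cv2.INTER_CUBIC)
A=z(a,220,140,160,150,2.5) #400x375
C=z(b,160,185,100,85,4)
D=z(b,235,125,145,105,5)
cv2.imwrite("pics/c1.png",np.vstack([np.hstack([cv2.resize(A,(400,340)),C])]))
cv2.imwrite("pics/c2.png",D)
```

View pics/c1.png

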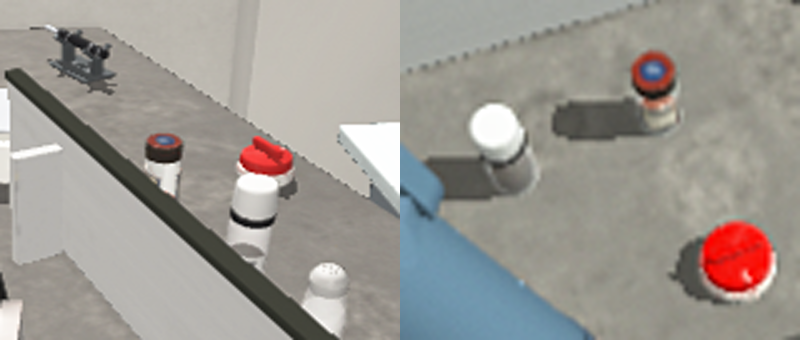

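View pics/c2.png

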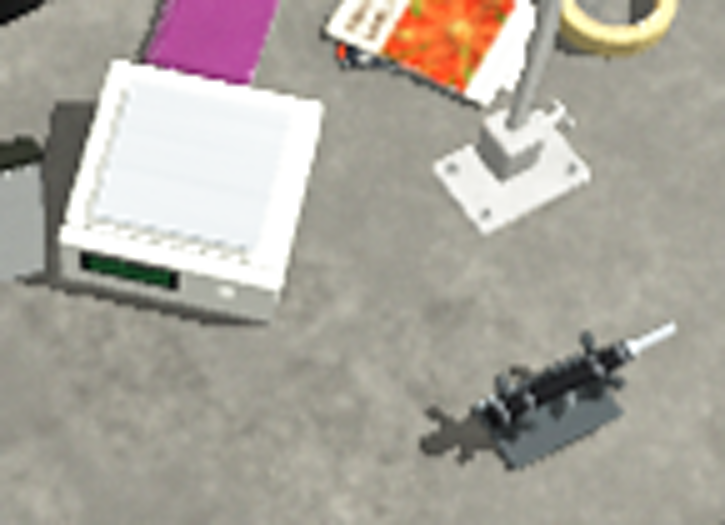

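The top view shows the jar cap at about (223,203), the grinder at (184,215), the scale at (272,163) with its front facing the robot, and the stylus from (332,207) to its tip at (370,190). The red object at (244,252) is clutter.

Create h.py:
```python
from plant import r
import numpy as np,cv2
from scipy.spatial.transform import Rotation as R
def pose(name):
    m=r.camera_model(name)
    if name!="wrist": return m,np.array(m["pose"])
    s=r.state();T=np.eye(4);q=np.array(s["tool_rot"]);T[:3,:3]=R.from_quat(q[[1,2,3,0]]).as_matrix();T[:3,3]=s["tcp_pos"]
    return m,T@np.array(m["hand_eye"])
def ray(mp,u,v,z):
    m,P=mp;d=P[:3,:3]@np.array([(u-m["cx"])/m["fx"],-(v-m["cy"])/m["fy"],-1]);o=P[:3,3]
    return o+d*(z-o[2])/d[2]
def px(mp,X):
    m,P=mp;c=P[:3,:3].T@(np.asarray(X,float)-P[:3,3]);return np.array([m["cx"]-m["fx"]*c[0]/c[2],m["cy"]+m["fy"]*c[1]/c[2]])
def tool():
    s=r.state();q=np.array(s["tool_rot"]);return np.array(s["tcp_pos"]),R.from_quat(q[[1,2,3,0]]).as_matrix()
def go(X,yvec=None):
    "shift in tool axes to world TCP X, and turn about tool z so that tool y lies along yvec"
    p,A=tool();d=A.T@(np.array(X,float)-p);t=None
    if yvec is not None:
        w=A.T@np.array([*yvec,0.]);t=np.arctan2(-w[0],w[1]);t=(t+np.pi/2)%np.pi-np.pi/2
    return np.round(d,1),t
```

Run:
```python
from h import *
t=pose("top")
c=lambda u,v,z:ray(t,235+u/5,125+v/5,z)[:2].round(1)
B=[c(*a,60) for a in((110,62),(322,100),(278,292),(63,232))];print("box LB RB RF LF",B,np.mean(B,0))
f=(B[0]+B[1]-B[2]-B[3])/2;print(f,np.degrees(np.arctan2(f[1],f[0])))
print("sty",c(485,408,50),c(628,348,50),c(675,325,50))
print("jar",ray(t,223.3,203,105),"grinder",ray(t,160+93/4,185+127/4,124))
T=tool();print(T[1].round(3)); print("base axis q",r.state()["q"])
```

```text
box LB RB RF LF [array([754.3, -62.8]), array([ 721. , -230.6]), array([ 548.5, -192. ]), array([598.2, -28.7])] [ 655.5   -128.525]
[164.3  -36.35] -12.475256815698655
sty [ 458.6 -344.2] [ 509.9 -455.1] [ 529.9 -492.5]
jar [441.61930936  54.2550755  105.        ] grinder [377.77597611 189.10807177 124.        ]
[[-0.957  0.29  -0.001]
 [ 0.29   0.957 -0.002]
 [-0.    -0.002 -1.   ]]
base axis q [-1.37384322  0.38380374  0.04386251  1.5993916  -0.01791472  1.16120067
 -0.04989259]
```

Run:
```python
from h import *
t=pose("top")
a=ray(t,100,199,180);b=ray(t,243,157,180);print("panel",a,b)
d=(b-a)[:2];d/=np.linalg.norm(d)
print(go([441,54,260],d),d)
```

```text
panel [415.11259777 466.74977734 180.        ] [588.98249877 -14.076302   180.        ]
(array([-406.3, -469.5,  -28.8]), np.float64(-0.6416738037600194)) [ 0.34005667 -0.94040495]
```

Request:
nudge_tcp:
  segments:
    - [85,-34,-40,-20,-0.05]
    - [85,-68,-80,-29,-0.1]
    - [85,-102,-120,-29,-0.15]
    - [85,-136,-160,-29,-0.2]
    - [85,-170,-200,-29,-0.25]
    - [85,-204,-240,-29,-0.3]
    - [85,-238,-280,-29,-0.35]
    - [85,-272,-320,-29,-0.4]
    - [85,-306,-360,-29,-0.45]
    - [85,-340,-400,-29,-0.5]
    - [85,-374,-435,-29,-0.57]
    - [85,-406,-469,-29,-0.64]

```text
refused: segments: the value is not of type 'object' (schema: type "object"). Nothing was moved.
```

I used the wrong layout. The manual says an object with one list for each field; once more.

Request:
nudge_tcp:
  segments: {"jaw": [85,85,85,85,85,85,85,85,85,85,85,85],"x": [-34,-68,-102,-136,-170,-204,-238,-272,-306,-340,-374,-406],"y": [-40,-80,-120,-160,-200,-240,-280,-320,-360,-400,-435,-469],"z": [-20,-29,-29,-29,-29,-29,-29,-29,-29,-29,-29,-29],"rz": [-0.05,-0.1,-0.15,-0.2,-0.25,-0.3,-0.35,-0.4,-0.45,-0.5,-0.57,-0.64]}

```text
time_s: 1.3
tcp_pos: [430.2, 75.3, 260.1]
tool_rot: [0.0, -0.173, 0.985, 0.0]
ft_force: [1.1, 1.1, 0.4]
gripper_width: 85.0
finger_force: 0.0
```

Request:
nudge_tcp:
  segments: {"jaw": [85,85,85],"x": [0,0,0],"y": [0,0,0],"z": [0,0,0],"rz": [0,0,0]}

```text
time_s: 1.6
tcp_pos: [429.5, 78.4, 259.9]
tool_rot: [-0.0, -0.172, 0.985, 0.0]
ft_force: [-0.4, 0.2, -0.4]
gripper_width: 85.1
finger_force: 0.0
```

Run:
```python
from h import *
m=pose("wrist");im=r.capture("wrist");cv2.imwrite("pics/w1.png",im[:,:,::-1])
print(tool(),r.state()["q"].__repr__())
print(px(m,[441.6,54.3,105]))
```

```text
(array([429.42753863,  78.81874526, 259.8989401 ]), array([[-9.40063332e-01, -3.40998695e-01, -9.06225412e-04],
       [-3.40998738e-01,  9.40063747e-01, -1.11128562e-04],
       [ 8.89804350e-04,  2.04553836e-04, -9.99999583e-01]])) array([-0.82097529, -0.09337112,  0.52288364,  2.06954276,  0.05075583,
        1.15438008,  1.59821062])
[231.83373786 182.99262443]
```

View pics/w1.png

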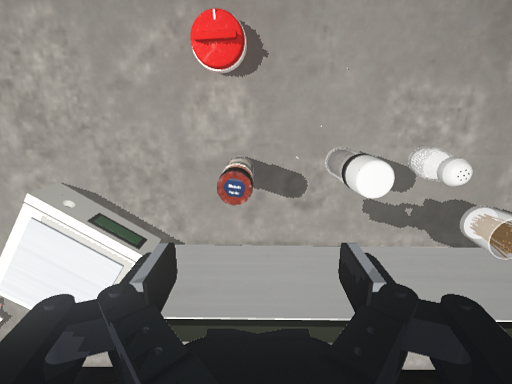

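Run:
```python
from h import *
m=pose("wrist");im=cv2.imread("pics/w1.png")
h=cv2.cvtColor(im,cv2.COLOR_BGR2HSV)
k=((h[...,0]<12)|(h[...,0]>168)|((h[...,0]>100)&(h[...,0]<130)))&(h[...,1]>120);k[:165]=0;k[215:]=0;k[:,:205]=0;k[:,265:]=0
c=max(cv2.findContours(k.astype(np.uint8),0,2)[0],key=cv2.contourArea)
print(cv2.boundingRect(c),cv2.minEnclosingCircle(c),cv2.fitEllipse(c))
u,v=cv2.minEnclosingCircle(c)[0]
J=ray(m,u,v,105);print(J, "edge width", ray(m,u+18,v,105)-J)
print(ray(pose("top"),223.3,203,105), go([J[0],J[1],60]))
```

```text
(217, 172, 35, 33) ((234.0, 187.6666717529297), 17.159481048583984) ((233.8509979248047, 187.5777130126953), (31.354808807373047, 33.011226654052734), 90.59953308105469)
[445.82523834  58.63867124 105.        ] edge width [-6.75293404 18.63484511  0.        ]
[441.61930936  54.2550755  105.        ] (array([ -8.7, -24.6, 199.9]), None)
```

Request:
nudge_tcp:
  segments: {"jaw": [85,85,85,85,85,85,85,85,85],"x": [-9,-9,-9,-9,-9,-9,-9,-9,-9],"y": [-25,-25,-25,-25,-25,-25,-25,-25,-25],"z": [30,60,100,140,170,190,197,198,198],"rz": [0,0,0,0,0,0,0,0,0]}

```text
time_s: 2.55
tcp_pos: [447.8, 57.7, 62.9]
tool_rot: [0.001, -0.172, 0.985, 0.0]
ft_force: [-0.1, 0.1, -0.1]
gripper_width: 84.5
finger_force: 0.0
```

Run:
```python
from h import *
m=pose("wrist");im=r.capture("wrist");cv2.imwrite("pics/w2.png",im[:,:,::-1])
print(tool()[0],px(m,[445.8,58.6,105]))
```

```text
[448.21586618  57.65270349  63.30698116] [258.54533771 291.42978494]
```

View pics/w2.png

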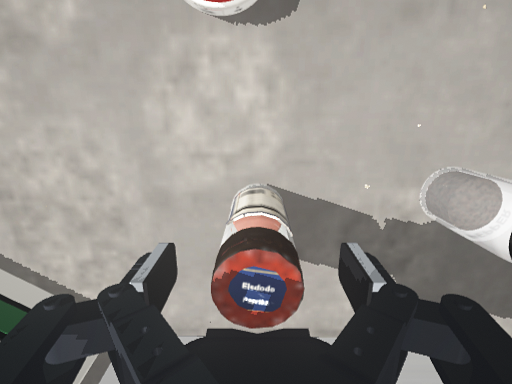

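The jar stands centred between the pads, its cap at (257,288). Next I close and lift.

Request:
nudge_tcp:
  segments: {"jaw": [30,30,30,30,30,30],"x": [0,0,0,0,0,0],"y": [0,0,0,0,0,0],"z": [0,0,0,0,0,0],"rz": [0,0,0,0,0,0]}
  grip_force: 35

```text
time_s: 3.2
tcp_pos: [447.7, 57.2, 62.9]
tool_rot: [0.0, -0.172, 0.985, 0.0]
ft_force: [-1.4, -0.6, 6.1]
gripper_width: 40.4
finger_force: 34.9
```

Request:
nudge_tcp:
  segments: {"jaw": [30,30,30,30,30,30],"x": [0,0,0,0,0,0],"y": [0,0,0,0,0,0],"z": [-10,-40,-80,-120,-120,-120],"rz": [0,0,0,0,0,0]}

```text
time_s: 3.8
tcp_pos: [447.7, 57.0, 183.3]
tool_rot: [0.001, -0.172, 0.985, 0.001]
ft_force: [-0.7, 0.2, -1.8]
gripper_width: 40.3
finger_force: 35.6
```

Run:
```python
from h import *
d=[np.cos(np.radians(-12.5)),np.sin(np.radians(-12.5))]
print(tool(),go([655,-128,230]),go([655,-128,230],[-d[1],d[0]]),r.state()["q"])
```

```text
(array([447.67069126,  57.0364858 , 183.29135718]), array([[-9.41037393e-01, -3.38295355e-01,  2.20845988e-03],
       [-3.38292124e-01,  9.41039588e-01,  1.71266664e-03],
       [-2.65763535e-03,  8.64578769e-04, -9.99996095e-01]])) (array([-132.6, -244.2,  -46.6]), None) (array([-132.6, -244.2,  -46.6]), np.float64(0.5632680805307331)) [-0.81271457  0.04588296  0.616679    2.13109521 -0.03365763  0.97081986
  1.73830874]
```

Request:
nudge_tcp:
  segments: {"jaw": [30,30,30,30,30,30,30,30,30,30],"x": [0,0,-20,-35,-45,-55,-62,-62,-62,-62],"y": [0,-20,-50,-90,-130,-170,-205,-205,-205,-205],"z": [-40,-77,-77,-77,-77,-77,-77,-77,-77,-77],"rz": [0,0,0.1,0.2,0.3,0.4,0.5,0.56,0.56,0.56]}

```text
time_s: 4.8
tcp_pos: [573.6, -114.2, 257.3]
tool_rot: [-0.002, 0.106, 0.994, -0.0]
ft_force: [-0.3, 0.5, -1.3]
gripper_width: 40.1
finger_force: 35.8
```

Run:
```python
from h import *
m=pose("wrist");im=r.capture("wrist");cv2.imwrite("pics/w3.png",im[:,:,::-1])
print(tool(),r.state()["q"])
a=np.radians(-12.5);f=np.array([np.cos(a),np.sin(a)]);l=np.array([-f[1],f[0]])
for n,X in dict(LF=(-85,85,60),RF=(-85,-85,60),hole=(-85,-45,36),pLF=(-65,65,72),pRF=(-65,-65,72),pLB=(65,65,72)).items():
    print(n,px(m,[*(np.array([655.5,-128.5])+f*X[0]+l*X[1]),X[2]]))
```

```text
(array([ 573.88059396, -113.73778068,  257.72791846]), array([[-9.77570050e-01,  2.10588689e-01, -3.03323295e-03],
       [ 2.10587673e-01,  9.77574756e-01,  6.54149833e-04],
       [ 3.10296851e-03,  7.15816591e-07, -9.99995186e-01]])) [-0.55870153  0.30784199  0.82796107  1.75798008 -0.24311628  1.18547339
  1.69751285]
LF [328.31113316 171.62126258]
RF [190.86132588 170.93857417]
hole [225.3512087  167.31640629]
pLF [312.99568174 189.73770013]
pRF [206.1050536  189.21648611]
pLB [307.00083534 282.40970278]
```

View pics/w3.png

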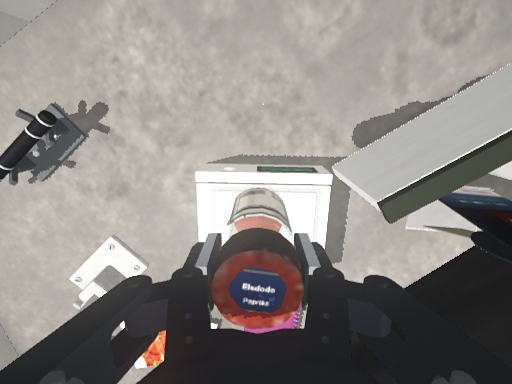

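Run:
```python
import cv2
g=cv2.cvtColor(cv2.imread("pics/w3.png"),cv2.COLOR_BGR2GRAY)
for c in(205,216,322): print(c,g[160:194,c].tolist())
for w in(176,180,200,220): print(w,g[w,190:218].tolist(),g[w,312:340].tolist())
b=cv2.imread("pics/w3.png")[150:270,180:360];cv2.imwrite("pics/c3.png",cv2.resize(b,None,fx=4.4,fy=4.4,interpolation=cv2.INTER_CUBIC))
```

```text
205 [193, 193, 193, 195, 200, 199, 199, 200, 201, 200, 198, 237, 255, 255, 255, 255, 255, 255, 255, 255, 255, 255, 213, 238, 255, 255, 255, 255, 255, 255, 255, 255, 255, 255]
216 [173, 128, 129, 161, 204, 201, 201, 201, 202, 201, 200, 220, 255, 255, 255, 255, 255, 255, 255, 255, 255, 255, 199, 212, 255, 255, 255, 255, 255, 255, 235, 250, 254, 253]
322 [136, 137, 139, 135, 131, 140, 174, 197, 198, 197, 198, 198, 197, 193, 255, 255, 255, 255, 255, 255, 255, 255, 255, 255, 224, 200, 253, 255, 255, 255, 255, 255, 255, 255]
176 [193, 196, 197, 201, 200, 233, 255, 255, 255, 255, 255, 255, 255, 255, 255, 255, 255, 255, 255, 255, 255, 255, 255, 255, 255, 255, 255, 255] [255, 255, 255, 255, 255, 255, 255, 255, 255, 255, 255, 255, 255, 255, 255, 255, 255, 255, 255, 255, 249, 121, 127, 127, 141, 217, 232, 230]
180 [183, 184, 189, 194, 195, 219, 255, 255, 255, 255, 255, 255, 255, 255, 255, 255, 255, 255, 255, 255, 255, 255, 255, 255, 255, 255, 255, 255] [255, 255, 255, 255, 255, 255, 255, 255, 255, 255, 255, 255, 255, 255, 255, 255, 255, 255, 255, 255, 175, 130, 134, 135, 137, 135, 131, 127]
200 [185, 185, 188, 190, 190, 189, 202, 255, 255, 255, 255, 255, 255, 255, 255, 255, 255, 255, 255, 255, 255, 254, 253, 253, 253, 253, 253, 253] [253, 253, 253, 251, 241, 247, 246, 246, 252, 255, 255, 255, 255, 255, 255, 255, 255, 239, 125, 131, 132, 132, 131, 132, 132, 132, 130, 132]
220 [192, 192, 193, 194, 196, 196, 196, 211, 255, 255, 255, 255, 255, 255, 255, 255, 255, 255, 255, 255, 255, 255, 254, 253, 253, 254, 254, 253] [253, 253, 233, 247, 246, 249, 255, 255, 255, 255, 255, 255, 255, 255, 255, 241, 123, 128, 131, 131, 132, 134, 137, 136, 134, 132, 131, 131]
```

View pics/c3.png

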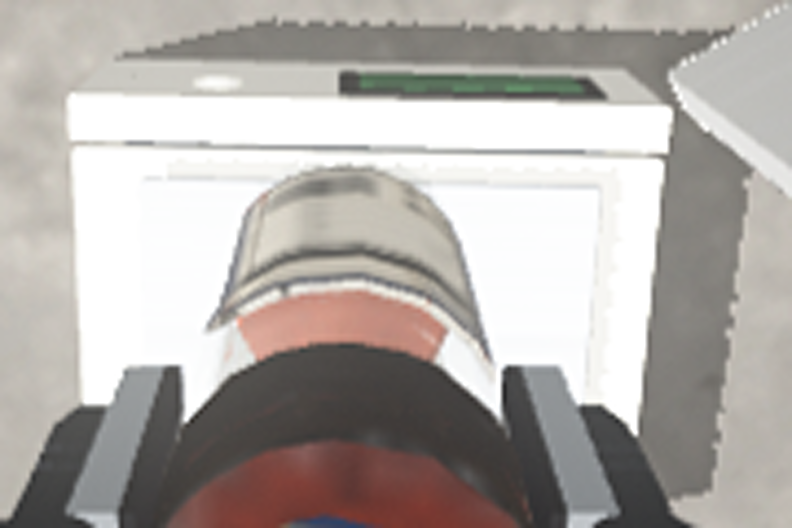

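Run:
```python
from h import *
m=pose("wrist")
P=lambda L:np.array([ray(m,u,v,60)[:2] for u,v in L])
F=P([(205,171.2),(216,171.3),(322,173.7)]);Rt=P([(195.3,176),(195.5,180),(196.4,200),(197.4,220)]);L=P([(332.8,176),(332.4,180),(330,200),(328,220)])
def ang(Q):
    vx,vy,_,_=cv2.fitLine(Q.astype(np.float32),2,0,.01,.01).ravel();return np.degrees(np.arctan2(vy,vx))
print(ang(F),ang(Rt),ang(L))
for yaw in(-12,-13,-14,-15):
    a=np.radians(yaw);f=np.array([np.cos(a),np.sin(a)]);l=np.array([-f[1],f[0]])
    xf=(F@f).mean();yl=(L@l);yr=(Rt@l);c=f*(xf+85)+l*(yl.mean()+yr.mean())/2
    print(yaw,c,"width",yl.mean()-yr.mean(),(F@f).round(1),yl.round(1),yr.round(1))
    for n,X in dict(LF=(-85,85,60),RF=(-85,-85,60),RF0=(-85,-85,0),hole=(-85,-45,36)).items(): print(n,px(m,[*(c+f*X[0]+l*X[1]),X[2]]).round(1),end=" ")
    print()
```

```text
76.55152 -13.175055 -13.876907
-12 [ 658.13836495 -122.66137824] width 170.8358263314355 [583.  583.2 586.6] [103.1 103.  101.8 101.2] [-68.1 -68.2 -68.8 -69.3]
LF [332.1 171.8] RF [195.  172.2] RF0 [203.8 163.4] hole [229.1 168.3] 
-13 [ 658.26406676 -123.69555104] width 170.81877099711843 [583.9 583.8 584.9] [113.3 113.3 112.7 112.5] [-57.8 -57.8 -57.9 -57.9]
LF [332.4 173.3] RF [195.3 171.3] RF0 [204.1 162.6] hole [229.5 167.9] 
-14 [ 658.37872261 -124.73974458] width 170.74968261039703 [584.6 584.3 583.1] [123.6 123.6 123.5 123.8] [-47.5 -47.4 -47.1 -46.6]
LF [332.7 174.7] RF [195.7 170.4] RF0 [204.5 161.9] hole [229.9 167.6] 
-15 [ 658.48187636 -125.79400475] width 170.62858221626328 [585.1 584.6 581.1] [133.8 133.9 134.2 135. ] [-37.1 -37.  -36.2 -35.3]
LF [332.9 176.2] RF [196.1 169.6] RF0 [204.8 161.1] hole [230.2 167.3]
```

Run:
```python
from h import *
print(go([657,-124,142]))
```

```text
(array([-83.8,   7.5, 115.5]), None)
```

Request:
nudge_tcp:
  segments: {"jaw": [30,30,30,30,30,30,30,30,30,30,30],"x": [-40,-75,-84,-84,-84,-84,-84,-84,-84,-84,-84],"y": [4,7,7,7,7,7,7,7,7,7,7],"z": [0,0,0,30,60,90,108,114,115,115,115],"rz": [0,0,0,0,0,0,0,0,0,0,0]}

```text
time_s: 5.95
tcp_pos: [659.7, -126.6, 146.3]
tool_rot: [0.002, 0.107, 0.994, -0.0]
ft_force: [0.2, 0.1, -1.1]
gripper_width: 40.3
finger_force: 35.9
```

Request:
nudge_tcp:
  segments: {"jaw": [30,30,30,30,30],"x": [0,0,0,0,0],"y": [0,0,0,0,0],"z": [1,2,3,4,4],"rz": [0,0,0,0,0]}

```text
time_s: 6.45
tcp_pos: [658.2, -126.0, 140.0]
tool_rot: [-0.0, 0.107, 0.994, 0.0]
ft_force: [-0.1, 0.3, -0.2]
gripper_width: 39.9
finger_force: 35.9
```

Request:
nudge_tcp:
  segments: {"jaw": [30,30,30,30],"x": [0,0,0,0],"y": [0,0,0,0],"z": [0.5,1,1.5,1.5],"rz": [0,0,0,0]}

```text
time_s: 6.85
tcp_pos: [658.4, -126.1, 138.7]
tool_rot: [-0.0, 0.107, 0.994, -0.0]
ft_force: [0.9, 0.7, -1.3]
gripper_width: 39.7
finger_force: 35.9
```

Request:
nudge_tcp:
  segments: {"jaw": [30,30,30,30,30,30],"x": [0,0,0,0,0,0],"y": [0,0,0,0,0,0],"z": [0.5,1,1.5,2,2,2],"rz": [0,0,0,0,0,0]}

```text
time_s: 7.45
tcp_pos: [658.4, -126.2, 136.7]
tool_rot: [-0.0, 0.107, 0.994, -0.0]
ft_force: [-0.2, 0.0, -0.9]
gripper_width: 40.1
finger_force: 35.9
```

Request:
nudge_tcp:
  segments: {"jaw": [30,30,30,30],"x": [0,0,0,0],"y": [0,0,0,0],"z": [0.5,1,1,1],"rz": [0,0,0,0]}

```text
time_s: 7.85
tcp_pos: [658.4, -126.1, 135.7]
tool_rot: [-0.0, 0.107, 0.994, -0.0]
ft_force: [0.1, 0.2, -1.6]
gripper_width: 40.0
finger_force: 35.9
```

Request:
nudge_tcp:
  segments: {"jaw": [30,30,30],"x": [0,0,0],"y": [0,0,0],"z": [0.5,0.8,0.8],"rz": [0,0,0]}

```text
time_s: 8.15
tcp_pos: [658.5, -126.1, 135.2]
tool_rot: [0.0, 0.107, 0.994, 0.0]
ft_force: [-1.0, 0.2, 1.0]
gripper_width: 39.6
finger_force: 35.9
```

Request:
nudge_tcp:
  segments: {"jaw": [30,30,30],"x": [0,0,0],"y": [0,0,0],"z": [0.4,0.6,0.6],"rz": [0,0,0]}

```text
time_s: 8.45
tcp_pos: [658.7, -126.2, 135.1]
tool_rot: [0.0, 0.107, 0.994, 0.0]
ft_force: [-2.2, 0.5, 4.1]
gripper_width: 39.8
finger_force: 36.1
```

Request:
nudge_tcp:
  segments: {"jaw": [44,50,65,80,80],"x": [0,0,0,0,0],"y": [0,0,0,0,0],"z": [0,0,0,0,0],"rz": [0,0,0,0,0]}

```text
time_s: 8.95
tcp_pos: [658.4, -126.1, 134.2]
tool_rot: [-0.0, 0.107, 0.994, -0.0]
ft_force: [-0.2, 0.5, 0.8]
gripper_width: 80.0
finger_force: 0.0
```

Request:
nudge_tcp:
  segments: {"jaw": [80,80,80,80,80,80,80,80],"x": [0,0,0,20,60,90,90,90],"y": [0,0,0,0,0,0,0,0],"z": [-20,-60,-100,-120,-125,-125,-125,-125],"rz": [0,0,0,0,0,0,0,0]}

```text
time_s: 9.75
tcp_pos: [570.3, -106.6, 259.6]
tool_rot: [0.0, 0.107, 0.994, 0.001]
ft_force: [1.1, -0.6, 0.2]
gripper_width: 79.9
finger_force: 0.0
```

Run:
```python
from h import *
m=pose("wrist");im=r.capture("wrist");cv2.imwrite("pics/w4.png",im[:,:,::-1])
print(tool()[0],px(m,[658.4,-126,177]),px(m,[658.3,-124.1,177]))
b=np.degrees(np.arctan2(-455.1+344.2,509.9-458.6));print(b)
s=np.radians(b);mid=np.array([486,-402]);print(go([486,-395,258],[-np.sin(s),np.cos(s)]))
```

```text
[ 571.17372075 -106.67205649  259.70087047] [255.92282694 292.60388099] [257.87742234 292.14419765]
-65.1757347394218
(array([  21.9, -299.8,    1.5]), np.float64(0.923237525692377))
```

View pics/w4.png

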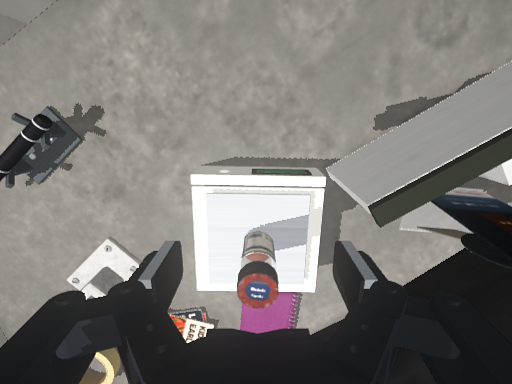

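The jar stands alone on the pan, cap at (258,290), foot near (258,235), well inside the pan outline. Stylus in its rest is at the left, around (30,140).

Request:
nudge_tcp:
  segments: {"jaw": [80,80,80,80,80,80,80,80,80,80,80],"x": [5,10,15,20,22,22,22,22,22,22,22],"y": [-40,-80,-120,-160,-200,-240,-280,-300,-300,-300,-300],"z": [0,0,0,0,0,0,0,0,0,0,0],"rz": [0.1,0.2,0.3,0.4,0.53,0.67,0.8,0.92,0.92,0.92,0.92]}

```text
time_s: 10.9
tcp_pos: [486.8, -393.7, 258.9]
tool_rot: [-0.0, 0.536, 0.845, 0.0]
ft_force: [0.3, 0.3, -0.3]
gripper_width: 80.0
finger_force: 0.0
```

Run:
```python
from h import *
m=pose("wrist");im=r.capture("wrist");cv2.imwrite("pics/w5.png",im[:,:,::-1])
p,A=tool();print(p,A.round(3))
for n,X in dict(tail=(458.6,-344.2),nose=(509.9,-455.1),tip=(529.9,-492.5)).items(): print(n,px(m,[*X,50]))
g=im.mean(2)
k=cv2.resize(g[60:360:6,130:400:5],None,fx=1,fy=1)
print("\n".join("%3d "%(60+6*i)+"".join("#" if v<45 else "+" if v<90 else "." if v<170 else "o" for v in row) for i,row in enumerate(k)))
```

```text
[ 486.81368341 -393.46917905  258.9941554 ] [[-0.427  0.904  0.   ]
 [ 0.904  0.427  0.001]
 [ 0.001  0.001 -1.   ]]
tail [253.40492002 125.24232542]
nose [253.12844048 218.57883772]
tip [254.8064125  246.96235509]
 60 o.ooooo..............................................o
 66 oooooo.o..............................................
 72 .ooo.ooo..............................................
 78 oo..oooo..............................................
 84 .oo...oo..............................................
 90 ......o...................++..........................
 96 ..........................++..........................
102 ..........................++..........................
108 .......................++.++.++.......................
114 ........................++++++........................
120 ........................++............................
126 .......................#+#+++.........................
132 .......................oo.+
[... 1510 characters left out ...]
+.#####................................#####.######
294 #########..................................###########
300 #########..................................###########
306 ########....................................##########
312 ########....................................##########
318 ########+..................................###########
324 #########.................................+###########
330 ##########......######+......#######......############
336 ###########.....####################.....############+
342 #####################################################+
348 ######################################################
354 ######################################################
```

Run:
```python
import cv2
g=cv2.cvtColor(cv2.imread("pics/w5.png"),cv2.COLOR_BGR2GRAY)
for w in(132,150,174,180,222,228,234,240):print(w,g[w,236:282].tolist())
for c in(248,252,256):print(c,g[110:260,c].tolist())
```

```text
132 [102, 108, 107, 107, 112, 113, 119, 169, 192, 208, 219, 220, 220, 226, 227, 223, 215, 169, 153, 98, 86, 49, 69, 70, 71, 72, 71, 71, 71, 71, 74, 70, 72, 93, 113, 112, 96, 86, 152, 149, 150, 150, 150, 149, 148, 148]
150 [109, 110, 113, 111, 110, 112, 113, 119, 158, 188, 207, 227, 230, 232, 239, 239, 229, 226, 220, 203, 139, 89, 73, 68, 70, 71, 69, 69, 71, 70, 71, 73, 69, 71, 91, 110, 108, 90, 112, 142, 139, 137, 136, 141, 147, 153]
174 [112, 110, 112, 112, 112, 110, 110, 111, 114, 107, 51, 40, 43, 44, 47, 47, 48, 48, 48, 47, 47, 42, 40, 40, 58, 70, 71, 68, 69, 71, 69, 70, 70, 69, 71, 70, 71, 86, 97, 142, 156, 154, 154, 160, 164, 170]
180 [114, 112, 111, 111, 112, 111, 110, 110, 113, 111, 83, 37, 43, 45, 47, 47, 49, 50, 50, 49, 46, 45, 41, 41, 52, 71, 71, 69, 69, 69, 71, 69, 69, 69, 70, 77, 113, 109, 102, 137, 156, 153, 151, 150, 148, 150]
222 [161, 158, 157, 156, 154, 153, 151, 151, 150, 150, 150, 148, 149, 149, 148, 148, 163, 230, 241, 242, 242, 235, 210, 147, 153, 154, 154, 153, 153, 152, 152, 152, 150, 149, 148, 148, 148, 147, 149, 149, 151, 152, 155, 159, 163, 162]
228 [152, 15
[... 1985 characters left out ...]
160, 158, 157, 157, 159, 161, 162, 161]
256 [111, 151, 128, 83, 86, 86, 87, 86, 87, 87, 87, 87, 89, 76, 39, 41, 41, 39, 38, 47, 136, 183, 86, 35, 38, 41, 40, 40, 41, 40, 42, 40, 41, 40, 40, 41, 40, 34, 123, 197, 139, 34, 42, 42, 43, 42, 44, 44, 44, 44, 45, 43, 43, 45, 45, 46, 45, 45, 45, 45, 46, 46, 46, 46, 47, 46, 48, 48, 46, 47, 46, 48, 48, 46, 47, 47, 48, 47, 48, 47, 48, 48, 48, 48, 41, 106, 211, 216, 37, 48, 49, 49, 48, 50, 51, 50, 50, 49, 50, 49, 45, 91, 206, 226, 38, 46, 54, 156, 239, 241, 240, 242, 242, 241, 241, 241, 242, 242, 243, 244, 245, 245, 246, 246, 246, 246, 246, 245, 244, 243, 242, 240, 239, 238, 242, 230, 146, 152, 157, 157, 159, 160, 159, 159, 156, 153, 155, 158, 158, 157]
```

Run:
```python
from h import *
m=pose("wrist")
L=[(248.8,132),(250.2,150),(252.8,174),(253.3,180),(255.2,222),(256.2,228),(256.8,234),(257.2,240)]
P=np.array([ray(m,u,v,50)[:2] for u,v in L]);
vx,vy,x0,y0=cv2.fitLine(P.astype(np.float32),2,0,.01,.01).ravel()
d=np.array([vx,vy]);d*=np.sign(d[0]);c=np.array([x0,y0]);print("yaw",np.degrees(np.arctan2(d[1],d[0])),((P-c)@[-d[1],d[0]]).round(1))
t=lambda u,v,z:(ray(m,u,v,z)[:2]-c)@d
a=t(248.5,123.7,50);b=t(257.5,245.7,50);n=t(254,216.5,50);print(a,b,b-a,n)
o=c+d*(b-105+a+60)/2;print("mid",o,c+d*(b-105),c+d*(a+60))
print(go([*o,100],[-d[1],d[0]]))
```

```text
yaw -60.92348 [-0.4 -0.4  0.7  0.8 -0.8 -0.1  0.1  0.1]
-93.25621219000183 71.5739459498564 164.8301581398582 27.934637029196544
mid [ 481.62829874 -397.1626505 ] [ 481.5870291  -397.08843203] [ 481.66956837 -397.23686897]
(array([ -1.3,  -6.3, 159. ]), np.float64(-0.06681960490280114))
```

Request:
nudge_tcp:
  segments: {"jaw": [80,80,80,80,80,80,80],"x": [-1.3,-1.3,-1.3,-1.3,-1.3,-1.3,-1.3],"y": [-6.3,-6.3,-6.3,-6.3,-6.3,-6.3,-6.3],"z": [40,85,130,159,159,159,159],"rz": [-0.067,-0.067,-0.067,-0.067,-0.067,-0.067,-0.067]}

```text
time_s: 11.65
tcp_pos: [481.7, -400.2, 102.9]
tool_rot: [0.002, 0.508, 0.861, -0.0]
ft_force: [0.2, -0.5, 0.4]
gripper_width: 80.0
finger_force: 0.0
```

Run:
```python
from h import *
m=pose("wrist");im=r.capture("wrist");cv2.imwrite("pics/w6.png",im[:,:,::-1])
d=np.array([np.cos(np.radians(-61)),np.sin(np.radians(-61))]);o=np.array([481.6,-397.2])
print(tool()[0],go([*o,31],[-d[1],d[0]]))
for x in(-60,0,30,60,70,105): print(x,px(m,[*(o+d*x),50]).round(1))
g=im.mean(2)[:,220:300]
for w in(120,160,200,240,280,310):print(w,"".join("#" if v<62 else "+" if v<90 else "." if v<170 else "o" for v in g[w]))
```

```text
[ 481.63899078 -400.40579586  103.09044146] (array([ 3.1,  1.4, 72.1]), np.float64(-0.002262730593672213))
-60 [258.4 128.3]
0 [258.5 211.3]
30 [258.5 247.7]
60 [258.5 281.3]
70 [258.5 291.9]
105 [258.6 326.9]
120 oooooooooooooooooooo.............oooooo..................................o..oooo
160 o.++++++++++++++...........##########################+++.......................o
200 oooooo.....................+########################++++++++++++++++++++.......o
240 ooooooo...................+########################++++++++............ooooooooo
280 oooooooooooooooooooooooooooo.###.ooooooooooo..###.oooooooooooooooooooooooooooooo
310 ooooooooooooooooooooooooooooooooo.ooooooooo.oooooooooooooooooooooooooooooooooooo
```

Request:
nudge_tcp:
  segments: {"jaw": [80,80,80,80,80,80,80],"x": [3,3,3,3,3,3,3],"y": [1.4,1.4,1.4,1.4,1.4,1.4,1.4],"z": [20,45,62,70,71,71,71],"rz": [0,0,0,0,0,0,0]}

```text
time_s: 12.4
tcp_pos: [480.3, -396.8, 30.6]
tool_rot: [0.001, 0.509, 0.861, -0.0]
ft_force: [0.3, 0.1, 0.3]
gripper_width: 79.7
finger_force: 0.0
```

Run:
```python
from h import *
print(go([481.6,-397.2,31]))
```

```text
(array([-1. ,  1. , -0.4]), None)
```

Request:
nudge_tcp:
  segments: {"jaw": [60,40,25,12,12,12,12,12],"x": [0,0,0,0,0,0,0,0],"y": [0,0,0,0,0,0,0,0],"z": [0,0,0,0,0,0,0,0],"rz": [0,0,0,0,0,0,0,0]}
  grip_force: 60

```text
time_s: 13.2
tcp_pos: [480.6, -395.5, 29.7]
tool_rot: [0.0, 0.509, 0.861, 0.001]
ft_force: [1.6, 2.5, 2.4]
gripper_width: 16.5
finger_force: 58.4
```

Request:
nudge_tcp:
  segments: {"jaw": [12,12,12,12,12,12,12],"x": [0,0,0,0,0,0,0],"y": [0,0,0,0,0,0,0],"z": [-8,-25,-60,-100,-130,-130,-130],"rz": [0,0,0,0,0,0,0]}

```text
time_s: 13.9
tcp_pos: [479.3, -396.7, 160.7]
tool_rot: [0.001, 0.509, 0.861, -0.0]
ft_force: [-0.6, 1.0, -1.3]
gripper_width: 16.1
finger_force: 58.5
```

Run:
```python
from h import *
m=pose("wrist");im=r.capture("wrist");cv2.imwrite("pics/w7.png",im[:,:,::-1])
p,A=tool();print(p)
for x in(75,60,0,-60,-70,-105): print(x,px(m,p+A@np.array([x,0,-19])).round(1))
a=np.radians(-13.4);f=np.array([np.cos(a),np.sin(a)]);l=np.array([-f[1],f[0]]);c=np.array([658.3,-124.1])
h=c-85*f-45*l;print("hole",h)
# standoff: tip 40 before the mouth
T=h-f*(105+40);print("T",T,go([*T,p[2]],l))
b=cv2.cvtColor(cv2.imread("pics/w7.png"),6)
for w in range(100,384,20):print(w,"".join("#" if v<62 else "+" if v<90 else "." if v<170 else "o" for v in b[w,210:310]))
```

```text
[ 478.81017762 -395.64987049  159.1859926 ]
75 [256.6 106.9]
60 [256.7 142.7]
0 [256.8 263.6]
-60 [256.9 357.5]
-70 [256.9 371.2]
-105 [257.  415.2]
hole [ 565.18539469 -148.17634272]
T [ 424.13289235 -114.57289672] (array([2.727e+02, 8.740e+01, 2.000e-01]), np.float64(-0.8344901325425127))
100 ..............................................................................ooo...................
120 ....................................................................................................
140 o.oo......oo...............................++++++++++++++++++++++...................................
160 oooo........................#########################################......................o........
180 ..oo.oo.oo..................+#######################################........+.......................
200 ......oooooooo...............#######################################.........o....ooooooo...........
220 oo......ooo.ooooooooooo.
[... 216 characters left out ...]
########################################...........+############.o....
280 ###################################################################+++##############################
300 ###################################################################+++##############################
320 ########################.......#################################+......+############################
340 ####################################################################################################
360 ####################################################################################################
380 ####################################################################################################
```

Request:
nudge_tcp:
  segments: {"jaw": [12,12,12,12,12,12,12,12,12,12],"x": [40,80,120,160,200,240,273,273,273,273],"y": [13,26,39,52,64,77,87,87,87,87],"z": [0,0,0,0,0,0,0,0,0,0],"rz": [-0.1,-0.2,-0.3,-0.4,-0.53,-0.67,-0.8,-0.834,-0.834,-0.834]}

```text
time_s: 14.95
tcp_pos: [423.4, -115.2, 158.7]
tool_rot: [-0.001, 0.117, 0.993, -0.0]
ft_force: [-0.3, -0.8, -0.1]
gripper_width: 16.1
finger_force: 58.7
```

Run:
```python
from h import *
a=np.radians(-13.4);f=np.array([np.cos(a),np.sin(a)]);l=np.array([-f[1],f[0]]);c=np.array([658.3,-124.1]);h=c-85*f-45*l
print(tool()[0],go([*(h-f*145),17],l))
m=pose("top");im=r.capture("top");cv2.imwrite("pics/t2.png",im[:,:,::-1])
p,A=tool()
for x in(60,-60,-105):print(px(m,p+A@np.array([x,0,-20.3])).round(1))
```

```text
[ 423.42448818 -115.15808199  158.68785666] (array([ -0.8,   0.9, 141.7]), np.float64(-0.001193588611410501))
[267.4 214.5]
[275.5 183.9]
[278.4 173. ]
```

Now descend to the button height, then measure before advancing.

Request:
nudge_tcp:
  segments: {"jaw": [12,12,12,12,12,12,12,12],"x": [0,0,0,0,0,0,0,0],"y": [1,1,1,1,1,1,1,1],"z": [40,85,120,136,142,142,142,142],"rz": [0,0,0,0,0,0,0,0]}

```text
time_s: 15.8
tcp_pos: [425.9, -114.2, 18.5]
tool_rot: [0.001, 0.117, 0.993, 0.0]
ft_force: [-0.1, -0.3, -0.3]
gripper_width: 16.3
finger_force: 58.7
```

Run:
```python
from h import *
a=np.radians(-13.4);f=np.array([np.cos(a),np.sin(a)]);l=np.array([-f[1],f[0]]);c=np.array([658.3,-124.1]);h=c-85*f-45*l
print(tool()[0],go([*(h-f*105),16],l))
m=pose("top");im=r.capture("top");cv2.imwrite("pics/t3.png",im[:,:,::-1])
p,A=tool()
for x in(60,-60,-70,-105):print(x,px(m,p+A@np.array([x,0,-20.3])).round(1))
print("hole",px(m,[*h,36]))
g=im.astype(int)
for w in range(164,202,2):print(w,g[w,268:292].mean(1).astype(int).tolist())
mw=pose("wrist");w=r.capture("wrist");cv2.imwrite("pics/w8.png",w[:,:,::-1]);print("wrist hole",px(mw,[*h,36]))
b=cv2.imread("pics/w8.png",0);print(b[125:160,257].tolist())
```

```text
[ 425.90308321 -114.19500961   18.51979116] (array([-38.4,  -0.8,   2.6]), np.float64(-0.00034560102203906595))
60 [266.  229.9]
-60 [273.5 201. ]
-70 [274.1 198.7]
-105 [276.2 190.6]
hole [278.64666219 182.37775542]
164 [147, 145, 146, 147, 151, 155, 158, 165, 176, 203, 238, 249, 247, 246, 245, 244, 244, 244, 243, 243, 243, 252, 255, 255]
166 [155, 157, 156, 156, 157, 155, 156, 154, 159, 160, 165, 177, 203, 238, 249, 247, 246, 245, 245, 245, 251, 255, 255, 255]
168 [157, 156, 156, 155, 156, 156, 157, 155, 158, 157, 159, 163, 167, 168, 176, 204, 238, 250, 249, 248, 253, 255, 255, 255]
170 [153, 154, 154, 156, 155, 154, 155, 155, 153, 155, 155, 158, 164, 215, 158, 156, 164, 181, 155, 177, 230, 255, 255, 255]
172 [153, 153, 152, 152, 153, 153, 152, 152, 153, 151, 155, 171, 177, 174, 173, 172, 169, 163, 137, 129, 123, 122, 183, 255]
174 [150, 149, 150, 150, 147, 148, 149, 148, 148, 147, 154, 177, 176, 181, 178, 137, 113, 109, 111, 104, 81, 
[... 1034 characters left out ...]
57, 160, 158, 162, 160, 157, 156, 156]
194 [73, 73, 72, 74, 73, 74, 78, 89, 95, 97, 97, 104, 109, 129, 170, 145, 157, 156, 155, 156, 156, 157, 156, 157]
196 [72, 74, 73, 75, 75, 76, 79, 84, 92, 94, 102, 105, 114, 124, 135, 155, 154, 153, 155, 155, 159, 158, 157, 156]
198 [73, 72, 74, 73, 74, 76, 81, 88, 91, 95, 101, 111, 133, 121, 90, 156, 160, 156, 158, 157, 157, 158, 158, 154]
200 [77, 73, 72, 72, 73, 75, 80, 86, 94, 125, 146, 111, 105, 81, 100, 167, 158, 152, 152, 154, 151, 150, 151, 151]
wrist hole [254.4481176  458.53495827]
[216, 216, 217, 217, 217, 215, 213, 212, 210, 208, 207, 204, 202, 202, 203, 203, 203, 203, 205, 205, 204, 205, 209, 179, 44, 52, 56, 56, 55, 61, 73, 77, 76, 77, 78]
```

Create chk.py:
```python
from h import *
a=np.radians(-13.4);f=np.array([np.cos(a),np.sin(a)]);l=np.array([-f[1],f[0]]);c=np.array([658.3,-124.1]);h=c-85*f-45*l
p,A=tool();t=p+A@np.array([-105,0.65,-20]);e=t[:2]-h
F=np.array(r.state()["ft_force"]);print("tip: depth %.1f  left %.1f  up %.1f"%(e@f,e@l,t[2]-36),"force along %.1f left %.1f up %.1f"%(F[:2]@f,F[:2]@l,F[2]))
```

```text
(no output)
```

Request:
nudge_tcp:
  segments: {"jaw": [12,12,12,12,12,12],"x": [-10,-20,-28,-30,-30,-30],"y": [-1.5,-1.5,-1.5,-1.5,-1.5,-1.5],"z": [2.5,2.5,2.5,2.5,2.5,2.5],"rz": [0,0,0,0,0,0]}

```text
time_s: 16.5
tcp_pos: [453.0, -122.2, 14.7]
tool_rot: [-0.0, 0.117, 0.993, -0.0]
ft_force: [0.7, 0.7, -1.1]
gripper_width: 16.6
finger_force: 58.7
```

```bash
python3 chk.py
```

```text
tip: depth -10.1  left -0.1  up -1.4 force along 0.5 left 0.9 up -1.1
```

Request:
nudge_tcp:
  segments: {"jaw": [12,12,12,12,12,12,12],"x": [0,-4,-8,-11,-13,-14,-14],"y": [0,0,0,0,0,0,0],"z": [-1.2,-1.2,-1.2,-1.2,-1.2,-1.2,-1.2],"rz": [0,0,0,0,0,0,0]}

```text
time_s: 17.2
tcp_pos: [467.2, -125.5, 16.1]
tool_rot: [0.0, 0.117, 0.993, -0.0]
ft_force: [-0.8, -1.5, -0.3]
gripper_width: 16.4
finger_force: 58.7
```

```bash
python3 chk.py
```

```text
tip: depth 4.4  left -0.0  up 0.1 force along -0.4 left -1.6 up -0.3
```

Inside the recess with no contact. On to the button, in small steps.

Request:
nudge_tcp:
  segments: {"jaw": [12,12,12,12,12,12],"x": [-1,-2,-3,-4,-5,-5],"y": [0,0,0,0,0,0],"z": [0,0,0,0,0,0],"rz": [0,0,0,0,0,0]}

```text
time_s: 17.8
tcp_pos: [471.1, -126.4, 15.8]
tool_rot: [-0.001, 0.117, 0.993, 0.0]
ft_force: [-2.7, 0.6, -0.5]
gripper_width: 16.2
finger_force: 58.7
```

```bash
python3 chk.py
```

```text
tip: depth 8.4  left 0.0  up -0.4 force along -2.8 left -0.1 up -0.5
```

Request:
nudge_tcp:
  segments: {"jaw": [12,12,12,12],"x": [-1,-2,-3,-3],"y": [0,0,0,0],"z": [0,0,0,0],"rz": [0,0,0,0]}

```text
time_s: 18.2
tcp_pos: [473.9, -127.1, 15.8]
tool_rot: [-0.001, 0.117, 0.993, 0.0]
ft_force: [-3.9, 1.2, -1.0]
gripper_width: 16.1
finger_force: 58.7
```

```bash
python3 chk.py
```

```text
tip: depth 11.4  left 0.0  up -0.4 force along -4.1 left 0.2 up -1.0
```

Request:
nudge_tcp:
  segments: {"jaw": [12,12,12,12],"x": [-1,-2,-3,-3],"y": [0,0,0,0],"z": [0,0,0,0],"rz": [0,0,0,0]}

```text
time_s: 18.6
tcp_pos: [475.1, -127.4, 15.3]
tool_rot: [-0.003, 0.117, 0.993, 0.001]
ft_force: [-6.8, 1.3, 0.2]
gripper_width: 16.5
finger_force: 58.7
```

```bash
python3 chk.py
```

```text
tip: depth 12.7  left 0.0  up -1.3 force along -6.9 left -0.3 up 0.2
```

Request:
nudge_tcp:
  segments: {"jaw": [12,12,12,12],"x": [-0.7,-1.2,-1.2,-1.2],"y": [0,0,0,0],"z": [0,0,0,0],"rz": [0,0,0,0]}

```text
time_s: 19.0
tcp_pos: [475.2, -127.3, 15.0]
tool_rot: [-0.004, 0.117, 0.993, 0.001]
ft_force: [-7.6, 1.2, 0.6]
gripper_width: 16.0
finger_force: 58.7
```

```bash
python3 chk.py
```

```text
tip: depth 12.8  left 0.1  up -1.8 force along -7.7 left -0.6 up 0.6
```

Request:
nudge_tcp:
  segments: {"jaw": [12,12,12,12,12,12,12,12,12,12],"x": [-0.8,-1,-1,-1,-1,-1,-1,-1,-1,-1],"y": [0,0,0,0,0,0,0,0,0,0],"z": [0,0,0,0,0,0,0,0,0,0],"rz": [0,0,0,0,0,0,0,0,0,0]}

```text
time_s: 20.0
tcp_pos: [475.3, -127.3, 14.7]
tool_rot: [-0.004, 0.117, 0.993, 0.001]
ft_force: [-8.6, 1.3, 1.4]
gripper_width: 16.3
finger_force: 58.8
```

```bash
python3 chk.py
```

```text
tip: depth 12.9  left 0.1  up -2.2 force along -8.7 left -0.7 up 1.4
```

Request:
nudge_tcp:
  segments: {"jaw": [12,12,12,12,12,12,12,12,12,12,12],"x": [3,8,16,30,55,65,65,65,65,65,65],"y": [0,0,0,0,0,0,0,0,0,0,0],"z": [0,0,0,0,0,-20,-60,-105,-145,-145,-145],"rz": [0,0,0,0,0,0,0,0,0,0,0]}

```text
time_s: 21.1
tcp_pos: [419.1, -113.0, 162.7]
tool_rot: [0.003, 0.116, 0.993, 0.002]
ft_force: [-0.3, 0.0, -0.5]
gripper_width: 16.3
finger_force: 58.7
```

Run:
```python
from h import *
d=np.radians(-61);s=[np.cos(d),np.sin(d)]
print(tool()[0],go([480.6,-395.8,160],[-s[1],s[0]]))
m=pose("wrist");w=r.capture("wrist");cv2.imwrite("pics/w9.png",w[:,:,::-1])
b=cv2.imread("pics/w9.png",0)
print(b[135:160,257].tolist())
for y in(160,180,200):
    k=np.where(b[y,225:295]<62)[0]+225;print(y,k.min(),k.max())
```

```text
[ 419.12679177 -112.95935631  162.65102436] (array([-125.2, -260.9,    2.2]), np.float64(0.8311187585097959))
[195, 195, 195, 194, 196, 194, 192, 191, 189, 188, 188, 187, 191, 159, 42, 51, 53, 53, 52, 55, 67, 73, 72, 72, 73]
160 238 277
180 239 276
200 239 276
```

Request:
nudge_tcp:
  segments: {"jaw": [12,12,12,12,12,12,12,12,12,12,12],"x": [-15,-32,-50,-70,-90,-105,-120,-125,-125,-125,-125],"y": [-35,-70,-105,-145,-185,-220,-250,-261,-261,-261,-261],"z": [0,0,0,0,0,0,0,0,0,0,0],"rz": [0.1,0.2,0.3,0.43,0.55,0.68,0.8,0.83,0.83,0.83,0.83]}

```text
time_s: 22.25
tcp_pos: [477.8, -394.0, 159.9]
tool_rot: [-0.001, 0.506, 0.862, 0.001]
ft_force: [0.8, 0.1, -0.3]
gripper_width: 16.3
finger_force: 58.8
```

Run:
```python
from h import *
d=np.radians(-61);s=[np.cos(d),np.sin(d)]
print(tool()[0],go([480.6,-395.8,50],[-s[1],s[0]]))
```

```text
[ 477.81417489 -394.02949112  159.9493175 ] (array([ -3.2,   1.5, 109.9]), np.float64(0.00340555678496135))
```

Request:
nudge_tcp:
  segments: {"jaw": [12,12,12,12,12,12,12,12],"x": [-3,-3,-3,-3,-3,-3,-3,-3],"y": [1.5,1.5,1.5,1.5,1.5,1.5,1.5,1.5],"z": [30,70,100,108,110,110,110,110],"rz": [0.003,0.003,0.003,0.003,0.003,0.003,0.003,0.003]}

```text
time_s: 23.05
tcp_pos: [481.5, -399.1, 52.9]
tool_rot: [0.002, 0.508, 0.861, -0.0]
ft_force: [0.2, -1.0, -0.6]
gripper_width: 16.2
finger_force: 58.8
```

Run:
```python
from h import *
d=np.radians(-61);s=[np.cos(d),np.sin(d)]
print(tool()[0],go([480.6,-395.8,33],[-s[1],s[0]]))
```

```text
[ 481.51372871 -399.11435546   52.89975677] (array([ 3.4,  0.8, 19.9]), np.float64(-0.0020097009877626526))
```

Request:
nudge_tcp:
  segments: {"jaw": [12,12,12,12,12,12,12],"x": [3,3,3,3,3,3,3],"y": [0.8,0.8,0.8,0.8,0.8,0.8,0.8],"z": [4,8,12,16,19,19,19],"rz": [0,0,0,0,0,0,0]}

```text
time_s: 23.75
tcp_pos: [479.7, -395.3, 31.9]
tool_rot: [-0.0, 0.508, 0.861, -0.0]
ft_force: [-1.2, -0.9, -0.6]
gripper_width: 16.5
finger_force: 58.8
```

Request:
nudge_tcp:
  segments: {"jaw": [12,12,12,12],"x": [0,0,0,0],"y": [0,0,0,0],"z": [1,2,2.5,2.5],"rz": [0,0,0,0]}

```text
time_s: 24.15
tcp_pos: [480.3, -395.3, 29.9]
tool_rot: [0.0, 0.508, 0.861, 0.0]
ft_force: [1.1, 0.5, 0.3]
gripper_width: 16.2
finger_force: 58.9
```

Request:
nudge_tcp:
  segments: {"jaw": [12,12,12,12],"x": [0,0,0,0],"y": [0,0,0,0],"z": [0.4,0.8,0.8,0.8],"rz": [0,0,0,0]}

```text
time_s: 24.55
tcp_pos: [480.4, -395.3, 29.7]
tool_rot: [0.0, 0.508, 0.861, 0.0]
ft_force: [0.2, 2.6, 5.7]
gripper_width: 16.5
finger_force: 59.4
```

Seated (5.7 N upward). I release, rise, and look.

Request:
nudge_tcp:
  segments: {"jaw": [25,40,60,75,80,80],"x": [0,0,0,0,0,0],"y": [0,0,0,0,0,0],"z": [0,0,0,0,0,0],"rz": [0,0,0,0,0,0]}

```text
time_s: 25.15
tcp_pos: [479.7, -395.2, 28.7]
tool_rot: [-0.0, 0.508, 0.861, -0.0]
ft_force: [0.4, -0.4, 0.4]
gripper_width: 79.7
finger_force: 0.0
```

Request:
nudge_tcp:
  segments: {"jaw": [80,80,80,80,80,80,80,80],"x": [0,0,0,0,0,0,0,0],"y": [0,0,0,0,0,0,0,0],"z": [-15,-50,-95,-140,-185,-225,-225,-225],"rz": [0,0,0,0,0,0,0,0]}

```text
time_s: 25.95
tcp_pos: [480.0, -396.0, 256.0]
tool_rot: [0.002, 0.509, 0.861, 0.0]
ft_force: [0.1, 0.4, 0.5]
gripper_width: 80.0
finger_force: 0.0
```

Run:
```python
from h import *
m=pose("wrist");w=r.capture("wrist")[:,:,::-1];t=r.capture("top")[:,:,::-1]
o=np.array([481.6,-397.2]);a=np.radians(-61);d=np.array([np.cos(a),np.sin(a)])
print(tool()[0],[px(m,[*(o+d*x),50]).round(1).tolist() for x in(-60,60,105)])
z=lambda i,x,y,ww,hh:cv2.resize(i[y:y+hh,x:x+ww],(400,400),interpolation=2)
cv2.imwrite("pics/end.png",np.hstack([z(w,155,90,200,200),z(t,170,100,200,200)]))
```

```text
[ 479.27450711 -394.43152774  253.01481873] [[257.2, 123.6], [257.4, 216.3], [257.5, 246.7]]
```

View pics/end.png

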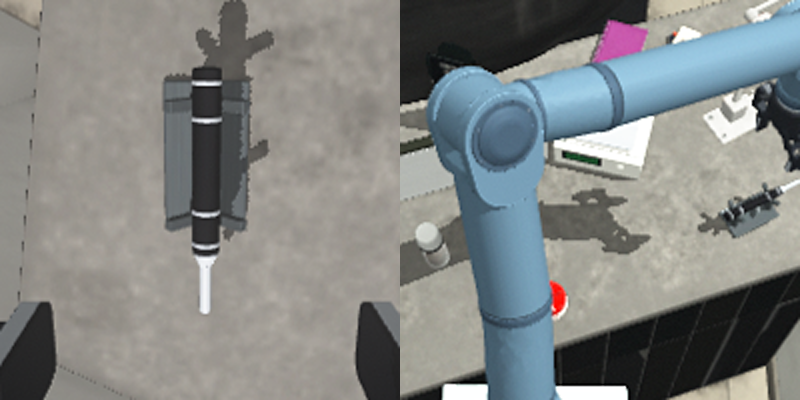

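The stylus lies back in both forks and the grinder stands at its place, but the arm hides the jar in the top view, so I check its cap in the side view by colour.

Run:
```python
from h import *
m=pose("side");im=r.capture("side");h=cv2.cvtColor(im,cv2.COLOR_RGB2HSV)
u,v=px(m,[658.4,-126,177]);print(u,v, "foot",px(m,[658.4,-126,72]))
x,y=int(u),int(v)
k=((h[...,0]<12)|(h[...,0]>168))&(h[...,1]>110)
for w in range(y-12,y+50,3):print(w,"".join("R" if k[w,c] else "#" if im[w,c].mean()<60 else "." if im[w,c].mean()<190 else "o" for c in range(x-30,x+31)))
```

```text
205.7021255406075 155.18780364508558 foot [207.349271   186.45175183]
143 #############..o.o...........................................
146 ##############..ooo..........................................
149 ###############.ooo..........................................
152 ################.oo..........................................
155 #################.oo.....RRR.......RR........................
158 ##################.o.....##....R..###........................
161 ###################.ooooo############........................
164 ####################.....oo........oo........................
167 #####################....o.ooooooooooo.......................
170 ######################.....ooooo.............................
173 ######################.oo..oooooo..............##............
176 #######################.oo..ooooo.................##.........
179 #######################................ooooooooo..o..##......
182 ###########################............ooooooooo.....o..##...
185 #############################.........ooooooooooo.......o..##
188 ##############################.oooo....oooooooooo..........o.
191 ###########################.##.........oooooooooo............
194 ###########################..##.........ooooooooo............
197 ##############################..........ooooooooo............
200 ##############################.oooooooooooooooooo............
203 ##############################.oooooooooooooooooo............
```

The jar stands upright on the pan, its cap where predicted at about (206,156). The gripper touches nothing, so I hand in.

```bash
python3 -c "
from plant import r
print(r.job_done())"
```

```text
the job is handed in; nothing more can be done
None
```

The job is handed in at about 26 s: the jar stands upright on the pan, the zero button was held against its stop for over half a second (judged from force and depth readings), and the stylus lies back in both forks; the grinder was still standing in the last view and the arm stayed clear of the shaker, which I did not look at again.

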